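# Put the pastry rule away and shut the chopping-block drawer

## Task

Put the metal pastry rule away in the open drawer of the chopping block: lay it flat on the drawer floor in the front compartment, lengthwise across the drawer and flush against the inside of the drawer front. Then push the drawer fully home until it seats past its catch, smoothly enough that the rule stays flush, and let go. Leave the other things where they are.

Things in the scene. Friction and masses are not known exactly. Their poses are not given: they have to be found in the camera images.
- rule: the pastry rule: a flat aluminium bar 220 x 32 x 8 mm (0.13 to 0.18 kg) with dark graduation ticks along one edge and a dark hanging-hole mark at one end, lying flat on the worktop. Origin at the centre of its underside; x along its 220 mm length, y across its width, z up. Either way round, either face up will do
- drawer_front_in (a point): point on the drawer floor (24 mm above the worktop) at the middle of the inner face of the drawer front. x points into the drawer, the way it is pushed shut; y along the front; z up. Front compartment: x from 0 to a divider at 118 mm (6 mm thick, 30 mm high), y from -135 to 135 mm between side walls 34 mm high; fixed biscuit cutters lie behind it
- drawer_handle (a point): middle of the drawer's steel bar handle: a round bar 10 mm thick, 160 mm long along y, 40 mm above the worktop, its axis 28 mm in front of the outer face of the drawer front (43 mm in front of drawer_front_in); axes as drawer_front_in. The front is a wooden panel 15 mm thick, 316 mm wide, from 10 to 62 mm above the worktop
- drawer (a joint): how far the drawer is open, in m: 0 fully home, 0.195 at its firm stop; starts 0.145 to 0.185 open. It slides with about 1.5 to 2 N, so drawing the rule along its floor may bring the drawer out too, to its stop. A spring ball catch resists with a further 4 to 6 N from about 13 mm open; under about 3 mm it draws the drawer home and holds it, short of that it stays ajar or is pushed out
- board_edge (a point): middle of the top front edge of the chopping block that carries the drawer: a wooden board 300 x 320 x 28 mm over a drawer case, top 92 mm above the worktop, fixed where it stands. x the way the drawer is pushed shut, y along the edge. With the drawer home, the outer face of its front is in line with this edge
- turner: bystander: a dark wooden turner 245 mm long, up to 56 mm wide, 9 mm thick, lying flat on the worktop near the rule; origin on its underside 120 mm from the end of its handle, x along its length towards the blade
- mug: bystander: a white mug 80 mm across and 95 mm high, its handle to the left, standing on the worktop left of the drawer; origin at the centre of its underside
There are look-alikes about, which are no part of the job. Several things have the shape of the rule; the one meant has the colours described above.

How it is judged:
By the outcome, as a careful person would: the job done as asked, in the order asked, and still so for the second after the job is handed in, with the robot touching nothing.
It also fails if it takes over 67 s, if anything falls off the work surface, if the arm or the gripper's body presses on something with over 40 N, if the wrist force passes 120 N, or if a joint passes its speed limit or range.

## Robot

A 7-joint arm with a two-finger parallel gripper is mounted at the origin on the work surface. World frame = base frame: x ahead of the robot, y to its left, z up, the work surface at z = 0. Lengths are in m, angles in rad, forces in N, time in s.
With the tool pointing down it reaches from about 0.425 to 0.925 m from the base axis. Payload 6.8 kg.
Tool frame: the origin (TCP) lies on the front face of the gripper's body, between the roots of the fingers; the fingertips stand 73 mm ahead of it and the grasp point (between the pads) lies 54 mm ahead of it (env.nose_length is the distance from the TCP to the fingertips, in m); z points along the fingers, y is the direction in which the jaws open and shut (so a half turn about z gives the same grasp; the last joint's range is limited). The gripper opens to 85 mm and grips with 20 to 120 N. Pads are 22 mm wide; open, the fingers measure 114 mm over their backs; the gripper's body (76 mm by 85 mm) begins 54 mm behind the grasp point. The pads swing forward as they close: fully open they stand 13 mm farther back than shut.
Start: joints at [1.101, 0.477, 0.022, 1.555, -0.011, 1.109, -0.083], TCP at [0.239, -0.631, 0.304] pointing down, gripper open.
Joint ranges: [-2.96, 2.96], [-0.34, 2.1], [-1.41, 1.46], [0.24, 2.44], [-1.37, 4.51], [0.17, 1.92], [-2.96, 2.96]. Speed limits (rad/s): [2.39, 2.39, 3.14, 3.14, 3.14, 3.14, 3.14].

## Interface

Orientations are given as a unit quaternion [w, x, y, z].
In Python, from cell import env, kin, camera, calibration, job gives the robot as it stands. The module is installed in compiled form; this text tells all that it offers. Calls block until the motion is done:
- env.reach(position, orientation): joint-space move of the TCP to a pose.
- env.movel(position, velocity=0.15, rot=None, stop_force=None): straight line of the TCP; rot=None keeps the orientation; velocity is the mean speed in m/s. With stop_force (N) it stops when the force on the tool has changed by that much, and returns True; else False.
- env.goto_joints(angles): joint-space move.
- env.grip(opening, f_grip=None): finger opening in m; f_grip is the grip in N (None keeps the last); returns when the fingers have stopped.
- env.dwell(seconds).
- kin.inverse_kinematics(position, orientation): joint angles nearest the present ones, or None.
- env.get_state(): the state.
- camera(name): name is "side" or "top"; returns (picture, depth): 480x640x3 uint8, blue, green, red; 480x640 float32, m along the optical axis (not along the pixel's ray), 0 where there is no reading.
- calibration(name): a dict with "fx", "fy", "cx", "cy" (pixels), "k1" (the pictures are not rectified: a ray, as slopes to the right and down, at radius r is drawn at 1 + k1 r^2 times it, then the intrinsics apply), "rvec" (rotation vector, rad) and "tvec" (3), from world to camera coordinates, as OpenCV has them. Camera axes: x right, y down, z forward; pixel columns grow to the right and rows downward; lengths in m; the calibration is good to about 2 mm. A picture is of the moment at which its call begins. calibration takes no time and is no camera call.
A pose or a line that the arm cannot do raises env.PlanningError and nothing moves.
- job.job_done(): hands the job in, once; it reports no verdict.
The state is a dict: "time": time; "qpos": joint angles; "joint_velocities": joint speeds; "joint_torque": joint torques, N m; "tcp_pos": TCP position; "orientation": TCP orientation; "force": force on the tool from outside, world axes, zero at the start; "torque": the same for the moment, N m; "opening": finger opening in m.
Only numpy, scipy, OpenCV 4.12 (cv2) and the standard library are available. Lean on these libraries where they do the work, as an engineer would, in place of code of your own. Each camera call takes 0.05 s, during which the arm holds its last target.

## Working session

There is one attempt and no reset: what is moved stays moved. The work goes in short steps, each a Python script; the robot and the scene stay as the last script left them, time stands still between calls to the robot, and variables do not carry over. Pictures are saved under pics/ and viewed, and the job is handed in when it is done.

```bash
ls; mkdir -p pics
cat > h.py <<'E'
import numpy as np, cv2
from cell import env, kin, camera, calibration, job
def cal(n):
    c=calibration(n); K=(c["fx"],c["fy"],c["cx"],c["cy"]); R=cv2.Rodrigues(np.array(c["rvec"],float))[0]; t=np.array(c["tvec"],float).ravel()
    return np.array([[c["fx"],0,c["cx"]],[0,c["fy"],c["cy"]],[0,0,1.]]),np.array([c["k1"],0,0,0.,0]),R,t
def ray(n,uv):
    K,d,R,t=cal(n)
    p=cv2.undistortPoints(np.array(uv,float).reshape(-1,1,2),K,d).reshape(-1,2)
    D=np.c_[p,np.ones(len(p))]@R
    return -R.T@t, D
def onz(n,uv,z):
    o,D=ray(n,uv); s=(z-o[2])/D[:,2]; return o+D*s[:,None]
def proj(n,P):
    K,d,R,t=cal(n)
    return cv2.projectPoints(np.array(P,float).reshape(-1,1,3),cv2.Rodrigues(R)[0],t,K,d)[0].reshape(-1,2)
def cloud(n,depth):
    h,w=depth.shape; u,v=np.meshgrid(np.arange(w),np.arange(h))
    K,d,R,t=cal(n)
    p=cv2.undistortPoints(np.c_[u.ravel(),v.ravel()].astype(float).reshape(-1,1,2),K,d).reshape(-1,2)
    X=np.c_[p,np.ones(len(p))]*depth.reshape(-1,1)
    return ((X-t)@R).reshape(h,w,3)
E
python3 - <<'E'
from h import *
for n in("top","side"):
    p,d=camera(n); cv2.imwrite(f"pics/{n}0.png",p); np.save(f"{n}0.npy",d)
    o,_=ray(n,[[320,240]]); print(n,o,onz(n,[[320,240],[0,0],[639,479]],0).round(3))
s=env.get_state(); print(s["time"],s["orientation"],s["force"],env.nose_length)
E
```

```text
pics
top [ 0.30293645 -0.07966995  1.47747599] [[ 0.526 -0.033  0.   ]
 [ 1.312  1.01   0.   ]
 [-0.131 -0.904  0.   ]]
side [0.13905311 0.79534874 1.25761748] [[ 0.491 -0.118  0.   ]
 [ 2.034 -0.773  0.   ]
 [-0.306  0.22   0.   ]]
0.1 [-7.93196266e-04  9.83680105e-01  1.79924364e-01 -2.13500903e-04] [-0.65776726 -0.41507648 -0.10625295] 0.0726
```

View pics/top0.png

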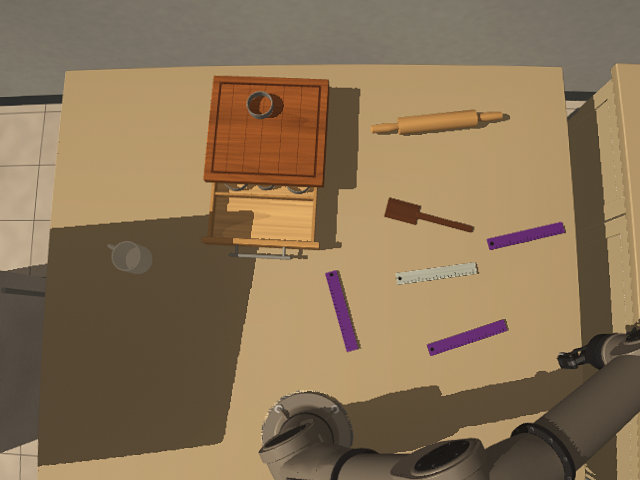

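View pics/side0.png

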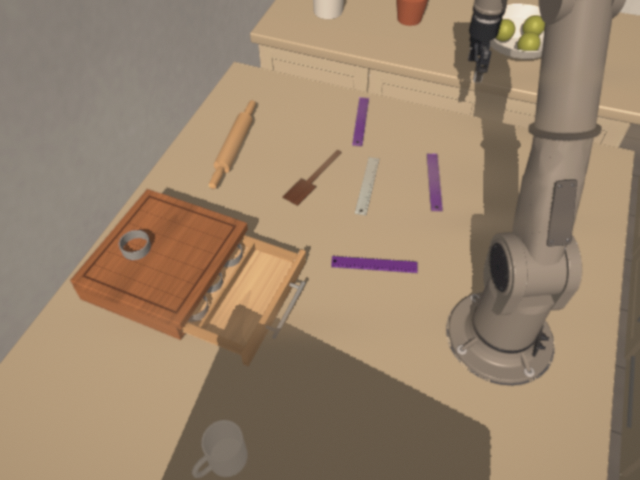

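The top view shows the silver rule at (437,273) with its hole mark at (400,279). The purple look-alikes lie around it and the turner is at (430,215). The drawer front runs along row 243, columns 205–318, with the handle at about (262,256). Next I measure them.

Run:
```python
from h import *
p=cv2.imread("pics/top0.png"); s=cv2.imread("pics/side0.png")
cv2.imwrite("pics/c1.png",cv2.resize(p[170:270,195:335],None,fx=5.5,fy=5.5,interpolation=cv2.INTER_CUBIC))
for n,im in(("top",p),("side",s)):
    hsv=cv2.cvtColor(im,cv2.COLOR_BGR2HSV)
    m=((hsv[...,1]<60)&(hsv[...,2]>110)).astype(np.uint8)
    roi=np.zeros_like(m)
    if n=="top": roi[250:300,380:490]=1
    else: roi[150:220,345:385]=1
    m=cv2.morphologyEx(m*roi,cv2.MORPH_CLOSE,np.ones((5,5)))
    c=max(cv2.findContours(m,cv2.RETR_EXTERNAL,cv2.CHAIN_APPROX_NONE)[0],key=cv2.contourArea).reshape(-1,2)
    P=onz(n,c,0.008)[:,:2]
    r=cv2.minAreaRect((P*1000).astype(np.float32)); print(n,len(c),r, cv2.boxPoints(r).round(0).tolist())
d=np.load("top0.npy"); X=cloud("top",d)
for uv in[(437,273),(262,220),(225,244),(290,246),(262,247),(262,255),(270,150),(264,242),(500,300)]: print(uv,X[uv[1],uv[0]].round(3))
```

```text
top 178 ((434.2697448730469, -349.82464599609375), (31.47463607788086, 219.6851348876953), 7.827146530151367) [[404.0, -243.0], [434.0, -461.0], [465.0, -457.0], [435.0, -239.0]]
side 129 ((433.2251281738281, -344.54290771484375), (32.43614959716797, 223.62403869628906), 7.956201553344727) [[402.0, -236.0], [433.0, -458.0], [465.0, -453.0], [434.0, -232.0]]
(437, 273) [ 0.434 -0.351  0.011]
(262, 220) [0.577 0.125 0.025]
(225, 244) [0.51  0.224 0.027]
(290, 246) [0.501 0.044 0.058]
(262, 247) [ 0.507  0.127 -0.006]
(262, 255) [0.479 0.121 0.04 ]
(270, 150) [0.754 0.098 0.092]
(264, 242) [0.511 0.113 0.063]
(500, 300) [ 0.361 -0.525 -0.   ]
```

View pics/c1.png

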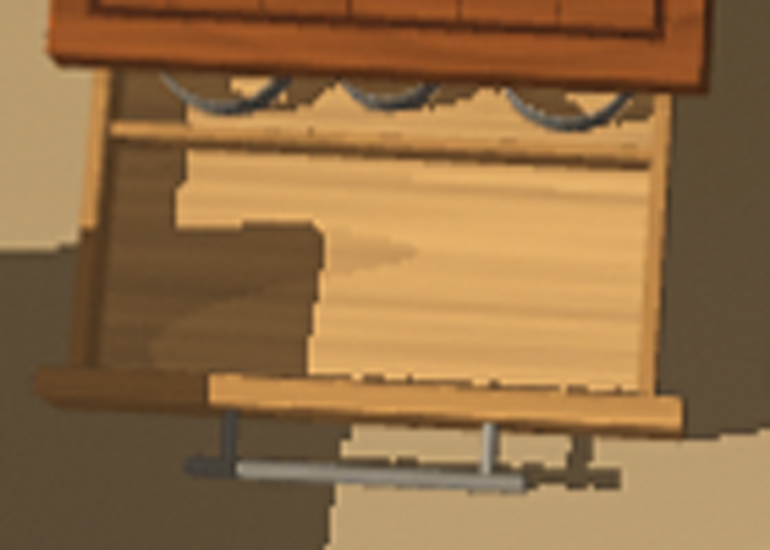

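Run:
```python
from h import *
for n in("top","side"):
    d=np.load(n+"0.npy"); X=cloud(n,d)
    box=(X[...,0]>0.42)&(X[...,0]<1.0)&(X[...,1]>-0.1)&(X[...,1]<0.33)&(d>0)
    for nm,lo,hi in(("front",.055,.068),("board",.085,.099),("handle",.036,.0475)):
        m=box&(X[...,2]>lo)&(X[...,2]<hi)
        if nm=="handle": m&=X[...,0]<0.5
        if nm=="front": m&=(X[...,0]<0.535)
        m=m.astype(np.uint8)
        k,lab,st,_=cv2.connectedComponentsWithStats(m); i=1+np.argmax(st[1:,4])
        c=np.argwhere(lab==i)[:,::-1]
        z={"front":.062,"board":.092,"handle":.043}[nm]
        P=onz(n,c,z)[:,:2]; r=cv2.minAreaRect((P*1000).astype(np.float32))
        print(n,nm,len(c),np.round(r[0],1),np.round(r[1],1),round(r[2],2),"z",X[lab==i][:,2].mean().round(4)); print(cv2.boxPoints(r).round(0).tolist())
```

```text
top front 687 [516.1 123.6] [ 37.4 312.7] 0.08 z 0.0609
[[497.0, 280.0], [498.0, -33.0], [535.0, -33.0], [535.0, 280.0]]
top board 11918 [814.7 109.6] [320.6 301.6] 87.39 z 0.0913
[[657.0, -44.0], [958.0, -57.0], [973.0, 263.0], [671.0, 277.0]]
top handle 249 [487.4 126.7] [169.9  31.6] 87.28 z 0.0429
[[468.0, 43.0], [499.0, 41.0], [507.0, 211.0], [476.0, 212.0]]
side front 825 [515.7 128.8] [315.4  38.4] 89.54 z 0.0608
[[495.0, -29.0], [534.0, -29.0], [536.0, 286.0], [498.0, 287.0]]
side board 12410 [812.4 114.1] [321.2 306.6] 86.94 z 0.0913
[[651.0, -38.0], [957.0, -54.0], [974.0, 266.0], [668.0, 283.0]]
side handle 296 [485.  130.2] [168.6  31.6] 88.76 z 0.0427
[[467.0, 46.0], [499.0, 46.0], [503.0, 214.0], [471.0, 215.0]]
```

```bash
cat >> h.py <<'E'
from scipy.spatial.transform import Rotation as Ro
A=np.radians(-2.75); U=np.array([np.cos(A),np.sin(A)]); V=np.array([-np.sin(A),np.cos(A)])
def quat(jaw,tilt=0.,lean=None):
    """jaw: horizontal 2D jaw direction; tilt: tool z leans toward lean(2D, = jaw by default)"""
    j=np.array([jaw[0],jaw[1],0.]); j/=np.linalg.norm(j)
    z=np.sin(tilt)*j+np.array([0,0,-np.cos(tilt)])
    y=np.cos(tilt)*j+np.array([0,0,np.sin(tilt)])
    R=np.c_[np.cross(y,z),y,z]
    q=Ro.from_matrix(R).as_quat(); return [q[3],q[0],q[1],q[2]]
def flip(q):  # half turn about tool z
    r=Ro.from_quat([q[1],q[2],q[3],q[0]])*Ro.from_euler('z',np.pi); q=r.as_quat(); return [q[3],q[0],q[1],q[2]]
E
python3 - <<'E'
from h import *
for n,be in(("top",(664,116.5)),("side",(659.5,122.5))):
    d=np.load(n+"0.npy"); X=cloud(n,d)
    be=np.array(be)/1e3
    du=(X[...,:2]-be)@U; dv=(X[...,:2]-be)@V; Z=X[...,2]
    m=(abs(dv)<.125)&(du<-.1)&(du>-.25)
    f=m&(abs(Z-.062)<.006)
    print(n,"front top u 1/50/99%",np.percentile(du[f],[1,5,50,95,99]).round(4),f.sum(), "v slope",np.polyfit(dv[f],du[f],1).round(4))
    f=m&(abs(Z-.062)<.006); P=onz(n,np.argwhere(f)[:,::-1],.062)[:,:2]
    print("  ray",np.percentile((P-be)@U,[1,5,50,95,99]).round(4))
    f=(abs(dv)<.3)&(du<-.1)&(du>-.25)&(abs(Z-.061)<.007); print("  v range",np.percentile(dv[f],[0,100]).round(4))
    h=(abs(dv)<.07)&(du<-.13)&(du>-.27)&(abs(Z-.043)<.004); print("  handle",np.percentile(du[h],[1,10,50,90,99]).round(4),h.sum())
q0=env.get_state()["qpos"]
ang=np.radians(7.9); rl=np.array([-np.sin(ang),np.cos(ang)])  # rule long axis
rj=np.array([rl[1],-rl[0]])
for nm,p,q in(("grasp",[.434,-.347,.09],quat(rj)),("graspF",[.434,-.347,.09],flip(quat(rj))),
  ("place",[.56,.12,.1],quat(U)),("placeF",[.56,.12,.1],flip(quat(U))),
  ("push",[.42,.13,.1],quat(V)),("pushF",[.42,.13,.1],flip(quat(V)))):
    s=kin.inverse_kinematics(p,q); print(nm,None if s is None else np.round(s,2))
for t in(15,20,25,30,35):
  print(t,[(b,[kin.inverse_kinematics([b-.065*np.sin(np.radians(t)),.13,.04+.065*np.cos(np.radians(t))],f(quat(U,np.radians(t)))) is not None for f in(lambda x:x,flip)]) for b in(.43,.45,.47,.5,.53,.57,.634)])
E
```

```text
top front top u 1/50/99% [-0.1597 -0.1589 -0.1523 -0.1454 -0.1447] 508 v slope [ 0.0008 -0.1523]
  ray [-0.16   -0.1593 -0.1524 -0.1455 -0.1449]
  v range [-0.1566  0.1565]
  handle [-0.1924 -0.1912 -0.1856 -0.1607 -0.1587] 207
side front top u 1/50/99% [-0.1562 -0.1554 -0.1486 -0.1409 -0.1398] 609 v slope [ 0.0028 -0.1485]
  ray [-0.1577 -0.1562 -0.1488 -0.1415 -0.1409]
  v range [-0.1615  0.1558]
  handle [-0.1889 -0.1871 -0.1809 -0.1549 -0.1537] 288
grasp [ 0.79  0.59 -0.29  1.97  0.28  0.61  0.45]
graspF [ 0.35  0.6   0.27  2.01 -0.28  0.58 -2.19]
place [ 0.1   0.64 -0.55  1.92  0.5   0.72 -0.79]
placeF [ 0.5   0.96 -1.2   1.89  1.04  1.09  1.96]
push [ 0.3   0.6  -0.9   2.21  0.77  0.69  0.37]
pushF [-0.08  0.47 -0.43  2.23  0.39  0.52 -2.43]
15 [(0.43, [True, True]), (0.45, [True, True]), (0.47, [True, True]), (0.5, [True, True]), (0.53, [True, True]), (0.57, [True, True]), (0.634, [True, True])]
20 [(0.43, [False, False]), (0.45, [True, True]), (0.47, [True, True]), (0.5, [True, True]), (0.53, [True, True]), (0.57, [True, True]), (0.634, [True, True])]
25 [(0.43, [False, False]), (0.45, [False, False]), (0.47, [True, True]), (0.5, [True, True]), (0.53, [True, True]), (0.57, [True, True]), (0.634, [True, True])]
30 [(0.43, [False, False]), (0.45, [False, False]), (0.47, [False, False]), (0.5, [True, True]), (0.53, [True, True]), (0.57, [True, True]), (0.634, [True, True])]
35 [(0.43, [False, False]), (0.45, [False, False]), (0.47, [False, False]), (0.5, [False, False]), (0.53, [True, True]), (0.57, [True, True]), (0.634, [True, True])]
```

Run:
```python
from h import *
ang=np.radians(7.9); rl=np.array([-np.sin(ang),np.cos(ang)]); rj=[rl[1],-rl[0]]
q=quat(rj)
env.grip(.052,f_grip=40)
env.reach([.4337,-.347,.2],q)
env.movel([.4337,-.347,.095],.12)
r=env.movel([.4337,-.347,.06],.02,stop_force=4)
s=env.get_state(); print("contact",r,s["tcp_pos"],s["force"],s["time"],s["opening"])
z=s["tcp_pos"][2]
env.movel([.4337,-.347,z+.005],.03)
env.grip(.0,f_grip=50)
s=env.get_state(); print(s["opening"],s["tcp_pos"],s["force"])
env.movel([.4337,-.347,.13],.06)
s=env.get_state(); print(s["opening"],s["tcp_pos"],s["force"],s["time"])
for n in("top","side"):
    p,d=camera(n); cv2.imwrite(f"pics/{n}1.png",p); np.save(f"{n}1.npy",d)
cv2.imwrite("pics/c2.png",np.hstack([cv2.resize(cv2.imread("pics/top1.png")[200:360,360:520],(400,400)),cv2.resize(cv2.imread("pics/side1.png")[100:260,300:460],(400,400))]))
```

```text
contact True [ 0.43370293 -0.346952    0.06931497] [-0.79178827  1.14105443  7.20473213] 4.1083 0.052627792165516656
0.030100357770206226 [ 0.4337487  -0.34698608  0.07452211] [-0.31254955  1.34613973  5.20976411]
0.03006680032685229 [ 0.43343598 -0.34682915  0.12963018] [-0.5601866   0.08476759 -2.37637017] 5.8333
```

View pics/c2.png

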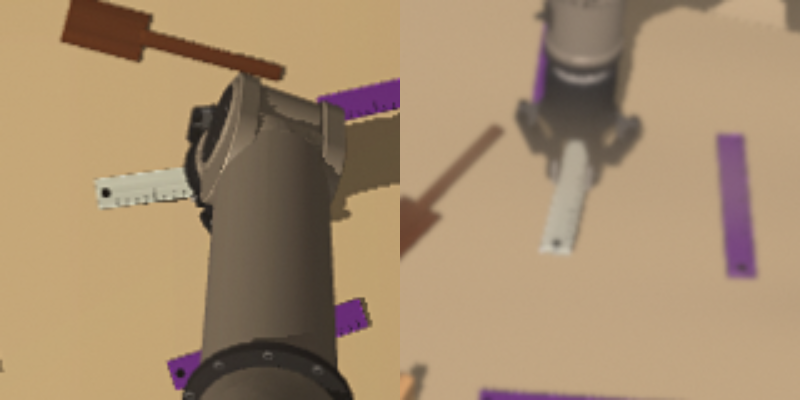

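The rule is gripped near its middle: in the crop the hole end shows at (105,192) in the top view and (555,243) in the side view. The turner hasn't moved. Next I place the rule in the front compartment, clear of the front.

Run:
```python
from h import *
inn=np.array([.5186,.1264]); c=inn+.048*U
q=quat(U)
env.movel([.4337,-.347,.21],.15)
env.reach([c[0],c[1],.21],q)
env.dwell(.3)
print(env.get_state()["qpos"].round(2) if hasattr(env.get_state()["qpos"],'round') else env.get_state()["qpos"])
env.movel([c[0],c[1],.125],.1)
for n in("top","side"):
    p,d=camera(n); cv2.imwrite(f"pics/{n}2.png",p); np.save(f"{n}2.npy",d)
cv2.imwrite("pics/c3.png",np.hstack([cv2.resize(cv2.imread("pics/top2.png")[160:320,180:340],(400,400)),cv2.resize(cv2.imread("pics/side2.png")[220:380,180:340],(400,400))]))
s=env.get_state(); print(s["tcp_pos"],s["force"],s["opening"],s["time"])
```

```text
[ 0.06  0.47 -0.49  1.85  0.28  0.89 -0.62]
[0.56707204 0.12428213 0.12581328] [ 0.87737945  0.70949023 -1.47991098] 0.030091298500233683 9.8
```

View pics/c3.png

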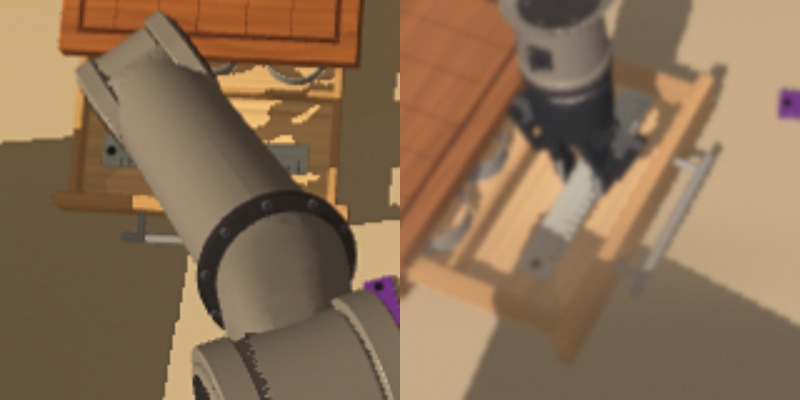

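The rule hangs level over the front compartment, with both ends clear of the side walls: ends at columns 103 and 308, walls at about 80 and 342 in the crop. Next I lower it, release it and check.

Run:
```python
from h import *
inn=np.array([.5186,.1264]); c=inn+.048*U
r=env.movel([c[0],c[1],.092],.025,stop_force=3)
s=env.get_state(); print(r,s["tcp_pos"],s["force"],s["opening"])
z=s["tcp_pos"][2]
env.grip(.046,f_grip=30)
s=env.get_state(); print(s["opening"],s["force"])
env.movel([c[0],c[1],.17],.12)
env.grip(0)
b=inn+.086*U
env.movel([b[0],b[1],.17],.12)
for n in("top","side"):
    p,d=camera(n); cv2.imwrite(f"pics/{n}3.png",p); np.save(f"{n}3.npy",d)
cv2.imwrite("pics/c4.png",np.hstack([cv2.resize(cv2.imread("pics/top3.png")[160:320,180:340],(400,400)),cv2.resize(cv2.imread("pics/side3.png")[220:380,180:340],(400,400))]))
s=env.get_state(); print(s["tcp_pos"],s["force"],s["opening"],s["time"])
```

```text
True [0.56670057 0.12406775 0.09850054] [ 0.16834679 -0.47567072  3.34002824] 0.02994181904243994
0.04614142986706472 [ 0.81044546 -0.34343399  0.15279092]
[0.60351441 0.12248253 0.16975507] [-0.22191961 -0.41128638  0.42308509] -4.5433318736966816e-05 12.8917
```

View pics/c4.png

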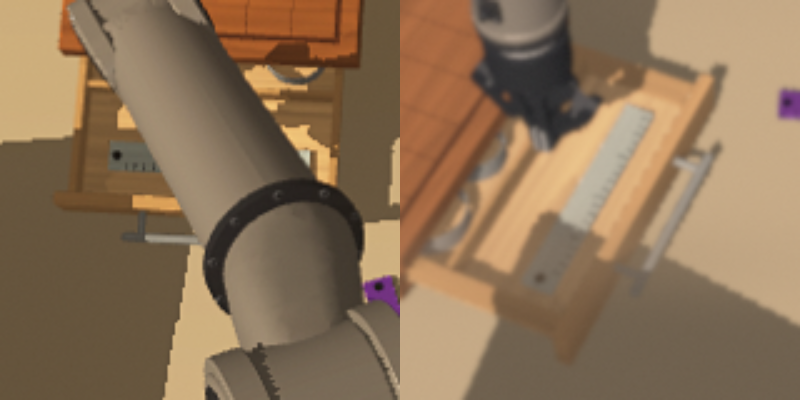

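The rule lies flat on the floor, and contact came at the expected height (TCP 0.0985). Next I turn the jaws along the drawer front and open them partly, so both fingertips draw the rule square against the front.

Run:
```python
from h import *
inn=np.array([.5186,.1264]); P=lambda u,z:[*(inn+u*U),z]
q0=np.array(env.get_state()["qpos"])
best=min((f for f in(quat(V),flip(quat(V)))),key=lambda f:np.abs(np.array(kin.inverse_kinematics(P(.083,.17),f))-q0).max())
print(kin.inverse_kinematics(P(.083,.17),best))
env.grip(.06)
env.reach(P(.083,.17),best)
env.movel(P(.083,.105),.1)
r=env.movel(P(.083,.08),.02,stop_force=3)
s=env.get_state(); z=s["tcp_pos"][2]; print(r,s["tcp_pos"],s["force"])
z+=.003
env.movel(P(.083,z),.03); env.dwell(.2); f0=np.array(env.get_state()["force"])
env.movel(P(.052,z),.03); s=env.get_state(); print("52",(np.array(s["force"])-f0).round(2),s["tcp_pos"])
for u in (.050,.048,.046,.044,.042,.040,.038):
    env.movel(P(u,z),.015); s=env.get_state(); f=np.array(s["force"])-f0; print(u,f.round(2),round(float((np.array(s["tcp_pos"])[:2]-inn)@U),4))
    if f[:2]@U>1.3: break
for n in("top","side"):
    p,d=camera(n); cv2.imwrite(f"pics/{n}4.png",p); np.save(f"{n}4.npy",d)
cv2.imwrite("pics/c5.png",np.hstack([cv2.resize(cv2.imread("pics/top4.png")[160:320,180:340],(400,400)),cv2.resize(cv2.imread("pics/side4.png")[220:380,180:340],(400,400))]))
print(s["time"],z)
```

```text
[-0.23619936  0.53016237 -0.08814227  1.81254551  0.06199923  0.80154113
 -1.97424034]
True [0.60182078 0.12234986 0.09166719] [-0.23354293  0.53996109  4.40567935]
52 [-0.18  0.08 -0.86] [0.57062826 0.12391619 0.09468889]
0.05 [ 0.66 -0.88  0.07] 0.05
0.048 [-0.57  0.29  0.59] 0.0479
0.046 [-0.38 -1.5   0.04] 0.0458
0.044 [-0.39 -0.97 -0.66] 0.0438
0.042 [-0.69 -0.75  0.4 ] 0.0419
0.04 [ 0.06 -0.56  1.02] 0.0398
0.038 [-0.28 -0.9   0.78] 0.0378
19.8917 0.09466718735712007
```

View pics/c5.png

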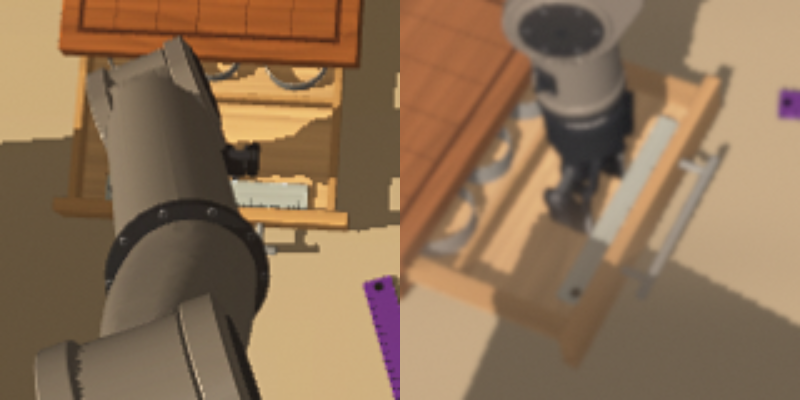

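```bash
cat > meas.py <<'E'
from h import *
def meas(tag):
    for n,be in(("top",(664,116.5)),("side",(659.5,122.5))):
        d=np.load(f"{n}{tag}.npy"); X=cloud(n,d); be=np.array(be)/1e3
        du=(X[...,:2]-be)@U; dv=(X[...,:2]-be)@V; Z=X[...,2]
        f=(abs(dv)<.15)&(du<-.005)&(du>-.25)&(abs(Z-.062)<.006)
        pu=(onz(n,np.argwhere(f)[:,::-1],.062)[:,:2]-be)@U; m=np.median(pu); ok=abs(pu-m)<.02
        print(n,"front u",np.percentile(pu[ok],[2,50,98]).round(4),ok.sum())
        im=cv2.imread(f"pics/{n}{tag}.png"); hsv=cv2.cvtColor(im,cv2.COLOR_BGR2HSV)
        r=(hsv[...,1]<75)&(hsv[...,2]>60)&(abs(dv)<.13)&(abs(Z-.032)<.008)&(du>m-.005)&(du<m+.1)
        k,lab,st,_=cv2.connectedComponentsWithStats(cv2.morphologyEx(r.astype(np.uint8),cv2.MORPH_CLOSE,np.ones((3,3))))
        if k>1:
            i=1+np.argmax(st[1:,4]); c=np.argwhere(lab==i)[:,::-1]; Q=onz(n,c,.032)[:,:2]-be
            ru,rv=Q@U-m-.0075,Q@V
            for a in np.arange(-.12,.12,.03):
                s=(rv>=a)&(rv<a+.03)
                if s.sum()>8: print("   v %.3f rel inner face: min %.4f max %.4f n%d"%(a+.015,*np.percentile(ru[s],[2,98]),s.sum()))
E
python3 - <<'E'
from meas import *
inn=np.array([.5186,.1264]); P=lambda u,z:[*(inn+u*U),z]
env.movel(P(.041,.0947),.03)
env.movel(P(.045,.19),.12)
env.movel(P(.045,.3),.2)
for n in("top","side"):
    p,d=camera(n); cv2.imwrite(f"pics/{n}5.png",p); np.save(f"{n}5.npy",d)
cv2.imwrite("pics/c6.png",np.hstack([cv2.resize(cv2.imread("pics/top5.png")[160:320,180:340],(400,400)),cv2.resize(cv2.imread("pics/side5.png")[220:380,180:340],(400,400))]))
print(env.get_state()["time"])
meas(3);meas(5)
E
```

```text
21.9833
top front u [-0.1594 -0.1516 -0.1317] 269
   v 0.045 rel inner face: min 0.0247 max 0.0378 n12
   v 0.075 rel inner face: min 0.0243 max 0.0542 n112
   v 0.105 rel inner face: min 0.0252 max 0.0536 n76
side front u [-0.1566 -0.1482 -0.1332] 763
   v -0.105 rel inner face: min 0.0283 max 0.0594 n102
   v -0.075 rel inner face: min 0.0281 max 0.0592 n132
   v -0.045 rel inner face: min 0.0282 max 0.0596 n136
   v -0.015 rel inner face: min 0.0279 max 0.0597 n145
   v 0.015 rel inner face: min 0.0280 max 0.0597 n149
   v 0.045 rel inner face: min 0.0278 max 0.0594 n154
   v 0.075 rel inner face: min 0.0283 max 0.0590 n156
   v 0.105 rel inner face: min 0.0278 max 0.0587 n94
top front u [-0.1662 -0.1582 -0.1413] 314
   v -0.105 rel inner face: min 0.0007 max 0.0254 n72
   v -0.075 rel inner face: min 0.0017 max 0.0270 n110
   v -0.045 rel inner face: min 0.0010 max 0.0258 n106
   v -0.015 rel inner face: min 0.0023 max 0.0271 n60
side front u [-0.1634 -0.1549 -0.1379] 774
   v -0.105 rel inner face: min 0.0080 max 0.0283 n71
   v -0.075 rel inner face: min 0.0075 max 0.0284 n89
   v -0.045 rel inner face: min 0.0081 max 0.0287 n93
   v -0.015 rel inner face: min 0.0079 max 0.0285 n95
   v 0.015 rel inner face: min 0.0079 max 0.0288 n100
   v 0.045 rel inner face: min 0.0094 max 0.0288 n96
   v 0.075 rel inner face: min 0.0090 max 0.0279 n99
   v 0.105 rel inner face: min 0.0096 max 0.0285 n60
```

View pics/c6.png

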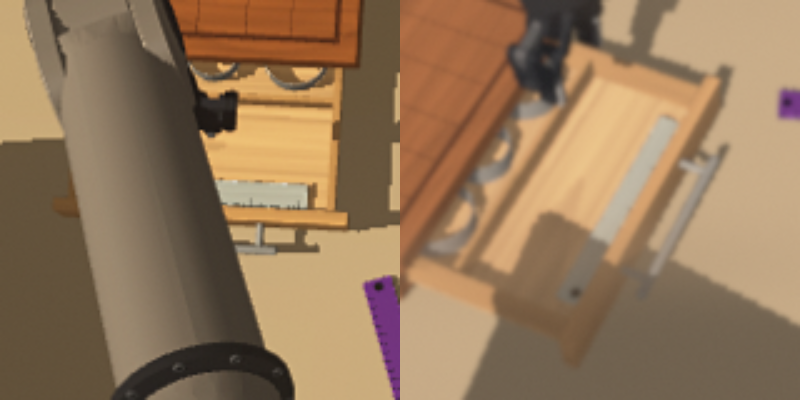

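The front moved out about 7 mm while the rule was pushed, and the fingers only touched the rule. So the rule is hard against the inside of the front, and its rear edge is constant along its length, so it is square. Next I check a tilted grip of the bar handle, so the catch cannot snatch the drawer home.

Run:
```python
from h import *
bar=np.array([.4697,.1285])
q0=np.array(env.get_state()["qpos"])
for t in(20,22,25,27):
  T=np.radians(t)
  for nm,f in(("n",quat(U,T)),("f",flip(quat(U,T)))):
    out=[]
    for back in(.0,.03,.06,.1):
      for du in((0,.05,.1,.165) if back in(0,.06) else (0,)):
        D=.0635+back; p=[*(bar+(du-D*np.sin(T))*U),.04+D*np.cos(T)]
        s=kin.inverse_kinematics(p,f); out.append((back,du,None if s is None else np.round(np.array(s),2).tolist()))
    print(t,nm); 
    for o in out: print("   ",o)
```

```text
20 n
    (0.0, 0, [-0.55, 0.42, 0.03, 2.38, 1.3, 0.18, -1.83])
    (0.0, 0.05, [-0.48, 0.46, 0.04, 2.28, 1.01, 0.18, -1.48])
    (0.0, 0.1, [-0.38, 0.51, -0.03, 2.17, 0.84, 0.22, -1.25])
    (0.0, 0.165, [-0.26, 0.57, -0.12, 2.02, 0.73, 0.3, -1.07])
    (0.03, 0, [-0.52, 0.34, -0.02, 2.39, 1.01, 0.23, -1.55])
    (0.06, 0, [-0.41, 0.26, -0.16, 2.38, 0.86, 0.31, -1.4])
    (0.06, 0.05, [-0.34, 0.32, -0.16, 2.29, 0.78, 0.32, -1.25])
    (0.06, 0.1, [-0.27, 0.38, -0.18, 2.18, 0.71, 0.35, -1.12])
    (0.06, 0.165, [-0.19, 0.46, -0.21, 2.04, 0.64, 0.4, -0.98])
    (0.1, 0, [-0.32, 0.16, -0.27, 2.38, 0.67, 0.4, -1.22])
20 f
    (0.0, 0, [-0.01, 0.47, -0.59, 2.35, 1.41, 0.44, 1.26])
    (0.0, 0.05, [0.35, 0.68, -0.99, 2.23, 1.45, 0.71, 1.4])
    (0.0, 0.1, [-0.89, 0.6, 0.62, 2.2, -1.04, 0.21, -2.61])
    (0.0, 0.165, [-0.82, 0.67, 0.62, 2.06, -0.93, 0.29, -2.69])
    (0.03, 0, [-1.2, 0.47, 0.82, 2.43, -1.16, 0.18, -2.55])
    (0.06, 0, [0.47, 0.52, -1.18, 2.34, 1.27, 0.72, 1.44])
    (0.06, 0.05, [-1.17, 0.44, 0.86, 2.33, -0.77, 0.25, -2.88])
    (0.06, 0.1, [-1.09, 0.52, 0.85, 2.23, -0.85,
[... 2552 characters left out ...]
77])
    (0.03, 0, None)
    (0.06, 0, None)
    (0.06, 0.05, [-0.6, 0.31, 0.08, 2.39, 1.4, 0.23, -1.94])
    (0.06, 0.1, [-0.54, 0.36, 0.08, 2.29, 1.23, 0.21, -1.7])
    (0.06, 0.165, [-0.41, 0.43, 0.02, 2.15, 1.01, 0.23, -1.4])
    (0.1, 0, None)
27 f
    (0.0, 0, None)
    (0.0, 0.05, [-0.5, 0.47, 0.01, 2.35, 1.93, 0.25, 0.71])
    (0.0, 0.1, [-0.45, 0.51, 0.01, 2.25, 1.75, 0.21, 0.95])
    (0.0, 0.165, [-0.23, 0.57, -0.18, 2.1, 1.44, 0.28, 1.36])
    (0.03, 0, None)
    (0.06, 0, None)
    (0.06, 0.05, [-0.55, 0.31, 0.02, 2.39, 1.41, 0.25, 1.21])
    (0.06, 0.1, [0.2, 0.48, -0.79, 2.25, 1.44, 0.56, 1.35])
    (0.06, 0.165, [-1.04, 0.59, 0.82, 2.19, -1.25, 0.23, -2.39])
    (0.1, 0, None)
```

A tilted grip would run the wrist against its joint limits. So I push the handle upright instead, slowly, with the jaws closed, and stop on force at the end stop.

Run:
```python
from h import *
bar=np.array([.4695,.1287]); B=lambda u,z:[*(bar+u*U),z]
s=env.get_state(); q=s["orientation"]
env.grip(0)
for z in(.3,.2,.1006): print(np.round(kin.inverse_kinematics(B(-.028,z),q),2))
env.reach(B(-.028,.22),q)
r=env.movel(B(-.028,.1006),.12,stop_force=6)
s=env.get_state(); print(r,s["tcp_pos"],s["force"],s["time"])
for n in("top","side"):
    p,d=camera(n); cv2.imwrite(f"pics/{n}6.png",p); np.save(f"{n}6.npy",d)
cv2.imwrite("pics/c7.png",np.hstack([cv2.resize(cv2.imread("pics/top6.png")[160:320,180:340],(400,400)),cv2.resize(cv2.imread("pics/side6.png")[220:380,180:340],(400,400))]))
```

```text
[-0.3   0.14 -0.14  2.04  0.02  0.97 -2.06]
[-0.31  0.28 -0.13  2.14  0.05  0.73 -2.09]
[-0.33  0.46 -0.11  2.2   0.1   0.5  -2.13]
False [0.44206883 0.13020664 0.10114262] [ 1.36054816  0.16351412 -0.84892154] 24.3583
```

View pics/c7.png

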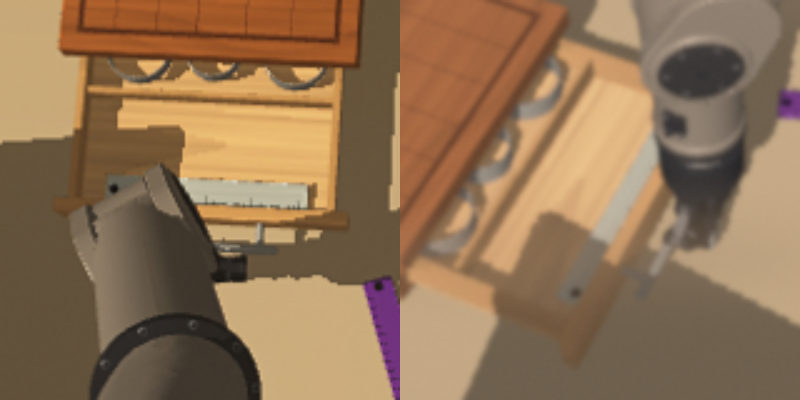

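The gripper stands in front of the handle, about 12 mm short of it, and the rule lies flush along the front with both ends visible. Now the slow push.

Run:
```python
from meas import *
bar=np.array([.4695,.1287]); B=lambda u,z:[*(bar+u*U),z]
r=env.movel(B(.154,.1006),.03,stop_force=14)
s=env.get_state(); print(r,s["tcp_pos"],s["force"],s["time"],"u",(np.array(s["tcp_pos"])[:2]-bar)@U)
for n in("top","side"):
    p,d=camera(n); cv2.imwrite(f"pics/{n}7.png",p); np.save(f"{n}7.npy",d)
cv2.imwrite("pics/c8.png",np.hstack([cv2.resize(cv2.imread("pics/top7.png")[120:280,180:340],(400,400)),cv2.resize(cv2.imread("pics/side7.png")[200:360,150:310],(400,400))]))
```

```text
True [0.6107524  0.12185341 0.09992886] [ 1.29443832  0.35016495 -0.29750441] 29.425 u 0.1414182203329017
```

View pics/c8.png

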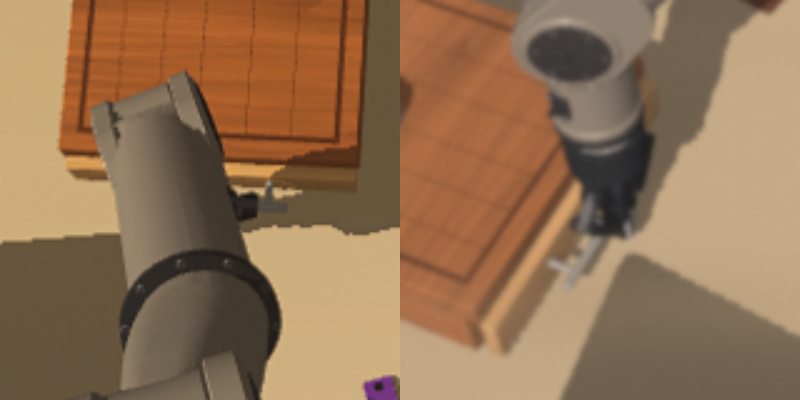

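```bash
cat > m2.py <<'E'
from meas import *
def front(tag):
    for n,be in(("top",(664,116.5)),("side",(659.5,122.5))):
        d=np.load(f"{n}{tag}.npy"); X=cloud(n,d); be=np.array(be)/1e3
        du=(X[...,:2]-be)@U; dv=(X[...,:2]-be)@V; Z=X[...,2]
        for side,(a,b) in(("left",(.08,.15)),("right",(-.15,-.08))):
            m=(dv>a)&(dv<b)&(abs(du)<.07)
            f=m&(Z>.02)&(Z<.058); t=m&(abs(Z-.092)<.006)
            k=m&(abs(Z-.062)<.004)
            print(tag,n,side,"outer face u med",np.median(du[f]).round(4),f.sum(),"board edge u",np.percentile(du[t],1).round(4) if t.any() else None,"z62 u",np.percentile(du[k],[5,95]).round(4) if k.any() else None,k.sum())
E
python3 -c "
from m2 import *
front(7)"
```

```text
7 top left outer face u med -0.0089 45 board edge u 0.0011 z62 u [-0.0113  0.0022] 44
7 top right outer face u med -0.0096 108 board edge u 0.003 z62 u [-0.0095  0.0035] 113
7 side left outer face u med -0.0055 231 board edge u 0.0063 z62 u [-0.0063  0.0088] 179
7 side right outer face u med -0.0062 50 board edge u 0.0057 z62 u [-0.0059  0.0038] 18
```

The force stop tripped at the catch, with the drawer about 11–12 mm open. I continue slowly with a higher limit.

Run:
```python
from m2 import *
bar=np.array([.4695,.1287]); B=lambda u,z:[*(bar+u*U),z]
r=env.movel(B(.1585,.1006),.012,stop_force=26)
s=env.get_state(); print(r,s["tcp_pos"],s["force"],s["time"],"u",(np.array(s["tcp_pos"])[:2]-bar)@U)
for n in("top","side"):
    p,d=camera(n); cv2.imwrite(f"pics/{n}8.png",p); np.save(f"{n}8.npy",d)
front(8)
```

```text
False [0.62438268 0.12068789 0.09932552] [-10.49028881  -0.23060491   2.73817537] 31.1833 u 0.1550887189889451
8 top left outer face u med 0.0014 45 board edge u 0.0015 z62 u [0.0004 0.0029] 9
8 top right outer face u med 0.0029 85 board edge u 0.0027 z62 u [0.0015 0.0037] 22
8 side left outer face u med 0.0075 204 board edge u 0.0058 z62 u [0.0053 0.0103] 50
8 side right outer face u med 0.0069 57 board edge u 0.0045 z62 u [0.0054 0.0089] 11
```

Run:
```python
from m2 import *
bar=np.array([.4695,.1287]); B=lambda u,z:[*(bar+u*U),z]
env.movel(B(.10,.1006),.05)
env.movel(B(.08,.25),.15)
env.movel(B(.05,.3)[:1]+[-.1,.3],.2)
env.dwell(.3)
s=env.get_state(); print(s["force"],s["time"])
for n in("top","side"):
    p,d=camera(n); cv2.imwrite(f"pics/{n}9.png",p); np.save(f"{n}9.npy",d)
front(9)
cv2.imwrite("pics/c9.png",cv2.resize(np.hstack([cv2.imread("pics/top9.png"),cv2.imread("pics/side9.png")]),(800,300),interpolation=cv2.INTER_AREA))
```

```text
[1.17008773 0.5402785  0.10630759] 35.3667
9 top left outer face u med 0.0023 85 board edge u 0.0011 z62 u [0.0001 0.0044] 19
9 top right outer face u med 0.0028 85 board edge u 0.0028 z62 u [0.0018 0.0041] 23
9 side left outer face u med 0.0074 213 board edge u 0.0061 z62 u [0.0054 0.0109] 46
9 side right outer face u med 0.0068 155 board edge u 0.0056 z62 u [0.0048 0.0096] 35
```

View pics/c9.png

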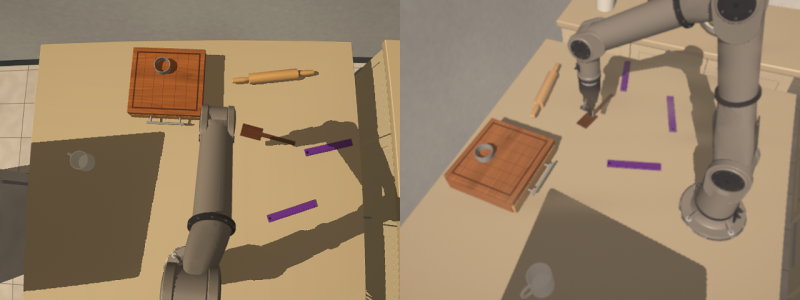

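```bash
python3 -c "
from h import *
job.job_done(); print(env.get_state()['time'])"
```

```text
the job is handed in; nothing more can be done
the job is handed in; nothing more can be done
```

I put the rule in the front compartment, pushed the drawer fully home past its catch, let go and handed the job in. The clock read about 35 s, well inside the 67 s limit. I could not see the rule once the drawer was shut, so I did not check that it is still flush now.

- **Rule:** I laid it flat on the drawer floor, lengthwise, then drew it square against the inside of the front. The drawer came out about 7 mm as I did this, which shows the rule was bearing on the front. The pictures just before the push showed it flush along its whole length.
- **Drawer:** The first slow push stopped early: its 14 N force limit tripped at the catch, with the drawer about 11–12 mm open. A second push, at about 12 mm/s, seated it. After I backed away, the drawer front lined up with the board edge to within about 2 mm in both camera views, and it stayed there.
- **Other things:** The turner, mug, rolling pin and the look-alikes I could see had not visibly moved in the last pictures.
- **Disagreements:** The two cameras differed by up to about 6 mm in absolute position, so I used their average and differences within each view. Force readings were too noisy (about 1 N) to feel the rule touch the front, so the flush check rests on the pictures and the drawer's movement.

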